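# Turn the sander tray's status flag from red to green

### The arm

A 6-joint arm with a two-finger parallel gripper is mounted at the origin on the work surface. World frame = base frame: x ahead of the robot, y to its left, z up, the work surface at z = 0. Lengths are in m, angles in rad, forces in N, time in s.
With the tool pointing down it reaches from about 0.4 to 0.825 m from the base axis. Payload 7 kg.
Tool frame: the origin (TCP) lies midway between the tips of the shut fingers; the grasp point (between the pads) lies 19 mm behind it; z points along the fingers, y is the direction in which the jaws open and shut (so a half turn about z gives the same grasp; the last joint's range is limited). The gripper opens to 88 mm and grips with 3 to 60 N. Pads are 19 mm wide; open, the fingers measure 130 mm over their backs; the gripper's body (78 mm by 193 mm) begins 47 mm behind the grasp point.
Start: joints at [-1.04, 0.359, 0.012, 0, -1.224, -0.288], TCP at [0.162, -0.655, 0.227] pointing down, gripper open.
Joint ranges: [-3.07, 3.07], [-1.43, 2.12], [-1.02, 1.25], [-3.03, 1.67], [-3.05, -0], [-3.03, 3.03]. Speed limits (rad/s): [2.39, 2.39, 3.01, 3.14, 3.14, 3.14].

### API

Orientations are given as a unit quaternion [x, y, z, w].
In Python, from plant import arm gives the robot as it stands.
- The arm moves only by the tool servo_tool, never from a script. Its argument "series" is one flat list of numbers, 7 for each row, row after row: the turn, a rotation vector about the tool's x, y, z in rad, then the shift along the tool's x, y, z in cm, then the opening, from 0 (shut) to 1 (fully open). In form: [rx, ry, rz, tx, ty, tz, jaw, rx, ry, rz, tx, ty, tz, jaw, ...]. A call has 1 to 10 rows; each row shifts and turns the commanded pose from where the row before left it, along the tool's axes as they then stand; what a row does not reach is not made up. A row lasts 1/8 s, in which the tool goes at most 62.5 mm and 10.7 degrees, less where a joint would pass 70% of its speed; a pose out of reach is approached as far as the arm can. A call with a gripper value outside its range is refused whole. The fingers move at their own pace and stop on an object; "grip_force" is the grip in N (left out, the last holds). Time passes only in rows, so rows that do not move let the fingers close. It gives the time, the measured TCP pose, the force and the opening at its end, in the units of the state.
- arm.get_obs(): the state, without advancing time (a new reading comes with each control period).
- arm.grab_frame(name): name is "scene" or "top"; returns the picture (400x640x3 uint8, red, green, blue); there is no depth.
- arm.get_calibration(name): a dict with "intrinsics" (3x3 intrinsics, pixels), "k1" (the pictures are not rectified: a ray, as slopes to the right and down, at radius r is drawn at 1 + k1 r^2 times it, then the intrinsics apply), "R" (3x3) and "t" (3): a world point X has camera coordinates R X + t. Camera axes: x right, y down, z forward; pixel columns grow to the right and rows downward; lengths in m; the calibration is good to about 2 mm. A picture is of the moment at which its call begins. get_calibration takes no time and is no camera call.
- arm.sign_off(): hands the job in, once; it reports no verdict.
The state is a dict: "clock": time; "q": joint angles; "joint_velocities": joint speeds; "joint_torque": joint torques, N m; "eef_pos": TCP position; "eef_rot": TCP orientation; "contact_force": force on the tool from outside, world axes, zero at the start; "wrist_torque": the same for the moment, N m; "grip_width": opening from 0.0 (shut) to 1.0 (fully open).
Only numpy, scipy, OpenCV 4.12 (cv2) and the standard library are available. Lean on these libraries where they do the work, as an engineer would, in place of code of your own. Each camera call takes 0.05 s, during which the arm holds its last target.

### The job

Two trays stand by the belt sander, each with a red flag on a hinged stand. Push the flag of the tray that holds the blue bracket right over its hinge until it lies flat with its green face up. Only push it with the fingers, and leave the other flag, the bracket and everything else on the bench as they are.

Things in the scene. Friction and masses are not known exactly. Their poses are not given: they have to be found in the camera images.
- station_a: Fixed flag stand + tray, THE ONE WITH THE BLUE BRACKET. Origin on the bench below the middle of the flag's hinge line; z up, y along the hinge, x towards its tray. Grey block 100(x) x 64(y) x 66 mm high at the origin; hinge 70 mm up; bearing ears to 78 mm high at y +-36..41. Black open tray 110(x) x 100(y) x 20 mm high, floor 4 mm, centred at x +145.
- flag_a (a joint): Hinge angle (rad) of that stand's flag. 0: paddle flat on the block's -x half, red up; 1.57: upright; 3.1416: flat on the +x half (tray side), green up. Hard stops at 0 and 3.1416. Stiff: stays at any angle where left; about 1 to 2 N at its free edge turns it. Starts at 0 to 0.3.
- flag_a_edge (a point): Middle of that flag's free edge, 70 mm from the hinge line. The paddle is 66 mm wide (stand's y -33..33), 7 mm thick, reaches from 4 to 70 mm from the hinge, red one face, green the other; the free edge overhangs the block by 20 mm.
- flag_a_tab (a point): Tip of that flag's yellow thumb tab, 45 mm from the hinge line. The tab is 5 mm thick, at y 52..82 mm of the stand, on the flag's 8 mm shaft (y -42..82), square to the paddle: straight up at 0, pointing to +x at 1.57, hanging beside the block at 3.14. Pushing it to +x raises the paddle.
- station_b: The other stand and tray, identical to station_a and with the same axes, but its tray is EMPTY. Its flag must be left alone.
- flag_b (a joint): Hinge angle of the flag by the empty tray, same meaning, starts at 0 to 0.3. Leave it as it is.
- flag_b_edge (a point): Middle of the free edge of the flag that must be left alone.
- bracket: Loose blue steel plate with a loop handle, about 72 x 50 x 6 mm, 0.12 kg, lying in the tray of station_a; origin on its underside. Leave it lying.
- screwdriver: Loose screwdriver on the bench, to the left. Leave it.
- brush: Loose brush on the bench, to the right. Leave it.
- polish_jar: Loose jar 60 mm across, 75 mm tall, to the left. Leave it.
- abrasive_roll: Loose brown roll of abrasive, 84 mm across, 40 mm tall, to the right. Leave it.
- wrench: Loose wrench lying on the bench near the robot, to the right. Leave it.
- contact_wheel: Loose black wheel, 60 mm across, 30 mm tall, between the two stands. Leave it.
Not all that is in view belongs to the job. Of the things shaped like the bracket, the blue one is meant.

How it is judged:
On the way:
1. the flag of the tray with the bracket has been pushed up towards standing (value of joint flag_a above 1.2 rad), for 0.1 s.
At the end, for the whole second after the job is handed in: The flag of the tray with the bracket lies green side up, within 0.14 rad (8 degrees) of flat, and is still; the other flag's edge and the bracket are within 10 mm, and the other loose things within 20 mm, of where they started (value of joint flag_a above 3 rad and velocity of joint flag_a between -0.05 and 0.05 rad/s and distance of each of flag_b_edge, bracket from where it was at the start of the episode below 0.01 m and linear speed of bracket below 0.02 m/s and distance of each of screwdriver, brush, polish_jar, abrasive_roll, wrench, contact_wheel from where it was at the start of the episode below 0.02 m); the robot touches nothing.
It fails at once if the other flag was moved by more than 10 mm at its edge (distance of flag_b_edge from where it was at the start of the episode above 0.01 m).
It fails at once if the bracket was moved or lifted by more than 10 mm (distance of bracket from where it was at the start of the episode above 0.01 m).
It fails at once if a bystander was moved or lifted by more than 20 mm (distance of any of screwdriver, brush, polish_jar, abrasive_roll, wrench, contact_wheel from where it was at the start of the episode above 0.02 m).
It also fails if it takes over 51 s, if anything falls off the work surface, if the arm or the gripper's body presses on something with over 40 N, if the wrist force passes 120 N, or if a joint passes its speed limit or range.

## Working session

There is one attempt and no reset: what is moved stays moved. The work goes in short steps, Python scripts to look and compute and a tool call to move; the robot and the scene stay as the last step left them, time stands still between calls to the robot, and variables do not carry over. Pictures are saved under pics/ and viewed, and the job is handed in when it is done.

Besides the shell and the picture viewer there is one more tool, called after "Request:" as name(argument=value, ...) on one line, values as JSON. servo_tool: Moves the arm, as the interface text tells. Its arguments: {"type":"object","properties":{"series":{"type":"array","items":{"type":"number"}},"grip_force":{"type":"number"}},"required":["series"]}

```bash
mkdir -p pics
python3 - <<'E'
from plant import arm
import cv2
for n in("scene","top"):
    cv2.imwrite(f"pics/{n}0.png",cv2.cvtColor(arm.grab_frame(n),cv2.COLOR_RGB2BGR))
    c=arm.get_calibration(n);print(n,c)
print(arm.get_obs())
E
```

```text
scene {'intrinsics': array([[466.3611341 ,   0.        , 315.47307124],
       [  0.        , 466.3611341 , 200.76574113],
       [  0.        ,   0.        ,   1.        ]]), 'k1': -0.12939768624370568, 'R': array([[ 0.28610363,  0.95818205, -0.00564519],
       [ 0.68311995, -0.2080971 , -0.70003052],
       [-0.67193143,  0.19642493, -0.71409061]]), 't': array([-0.18738498, -0.34096501,  2.04314135])}
top {'intrinsics': array([[463.78220891,   0.        , 317.92859304],
       [  0.        , 463.78220891, 195.31505355],
       [  0.        ,   0.        ,   1.        ]]), 'k1': 0.03352105169680584, 'R': array([[ 0.01335697, -0.99988542, -0.00712265],
       [-0.99094901, -0.01228536, -0.1336755 ],
       [ 0.13357268,  0.00884368, -0.99099956]]), 't': array([-0.01227736,  0.60346841,  1.21638114])}
{'clock': 0.1, 'q': array([-1.03985277e+00,  3.59302991e-01,  1.11564891e-02, -2.95025294e-04,
       -1.22410500e+00, -2.88084199e-01]), 'joint_velocities': array([ 0.0013814 , -0.00115058,  0.00444186,  0.00136957,  0.00043385,
        0.00146346]), 'joint_torque': array([-8.45794330e-04, -5.84164345e+01,  2.93750310e+01,  7.01543301e+00,
        1.01907947e-02, -8.08079176e-05]), 'eef_pos': array([ 0.1621774 , -0.6547789 ,  0.22572937]), 'eef_rot': array([-1.21081596e-01,  9.92642281e-01,  7.22652131e-04, -1.62467963e-04]), 'contact_force': array([ 0.38257309, -0.66337668, -0.73686855]), 'wrist_torque': array([-0.03984344,  0.00481467, -0.0193919 ]), 'grip_width': 0.9960993679969543}
```

View pics/scene0.png

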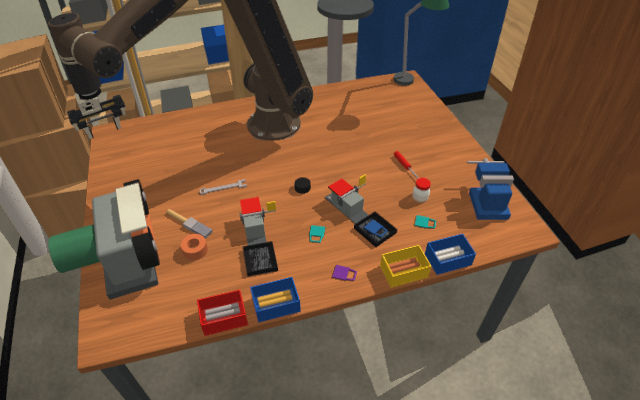

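View pics/top0.png

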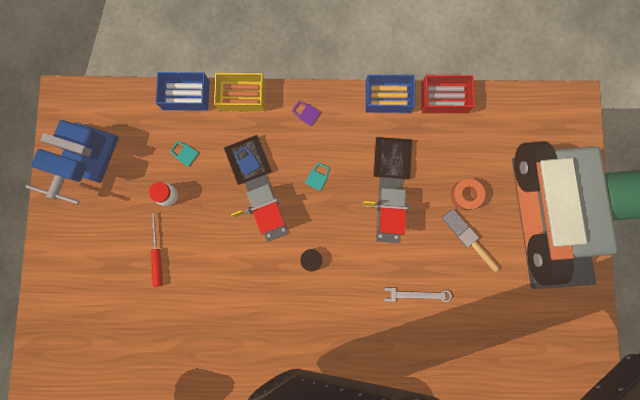

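The top view shows the blue bracket in the left tray, about (247,158), so station_a is the left stand: its red flag is near (267,218) and its yellow tab near (238,212). I'll enlarge both views to measure it.

```bash
cat > h.py <<'E'
import numpy as np, cv2
from plant import arm
def ray(n,p):
    c=arm.get_calibration(n);K=c["intrinsics"];k=c["k1"];R=c["R"];t=c["t"]
    d=np.array([(p[0]-K[0,2])/K[0,0],(p[1]-K[1,2])/K[1,1]]);u=d.copy()
    for _ in range(30):u=d/(1+k*(u@u))
    return -R.T@t, R.T@np.array([u[0],u[1],1])
def onz(n,p,z):
    o,d=ray(n,p);return o+d*(z-o[2])/d[2]
def proj(n,X):
    c=arm.get_calibration(n);K=c["intrinsics"];Y=c["R"]@np.array(X)+c["t"];u=Y[:2]/Y[2]
    u=u*(1+c["k1"]*(u@u));return K[:2,:2]@u+K[:2,2]
def tri(p,q):
    a,d=ray("scene",p);b,e=ray("top",q)
    s=np.linalg.lstsq(np.c_[d,-e],b-a,rcond=None)[0]
    P=a+d*s[0];Q=b+e*s[1];return (P+Q)/2,np.linalg.norm(P-Q)
E
python3 - <<'E'
import cv2
t=cv2.imread("pics/top0.png");s=cv2.imread("pics/scene0.png")
cv2.imwrite("pics/top_z.png",cv2.resize(t[125:250,215:315],None,fx=6,fy=6,interpolation=cv2.INTER_CUBIC)[:, :][:600*2])
cv2.imwrite("pics/top_z.png",cv2.resize(t[130:250,215:335],(600,600),interpolation=cv2.INTER_CUBIC))
cv2.imwrite("pics/scene_z.png",cv2.resize(s[165:255,315:405],(600,600),interpolation=cv2.INTER_CUBIC))
E
```

```text
(no output)
```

View pics/top_z.png

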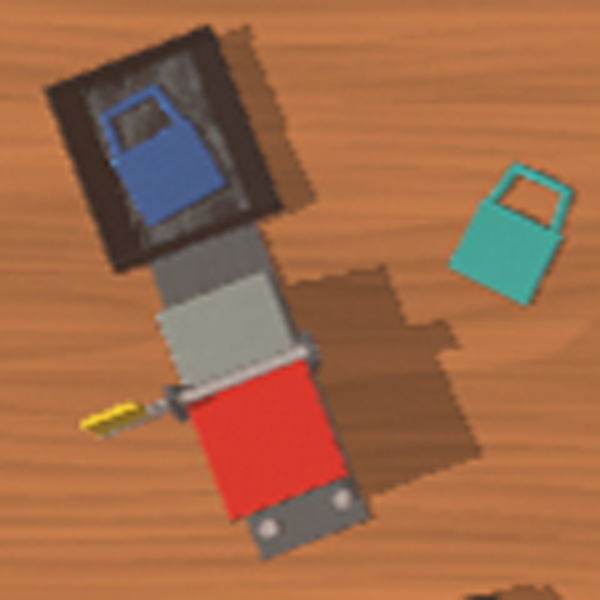

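View pics/scene_z.png

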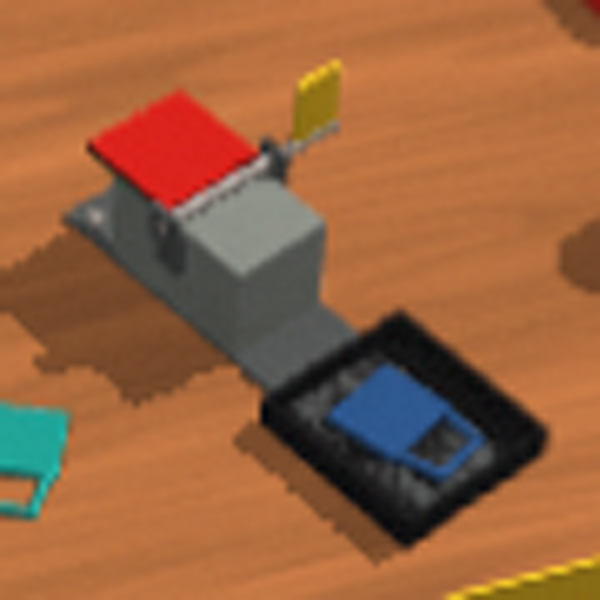

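Run:
```python
from h import *
np.set_printoptions(precision=4,suppress=True)
T=lambda x,y:np.array([x/5+215-.4,y/5+130-.4]);S=lambda x,y:np.array([x/6.667+315-.4,y/6.667+165-.4])
n=["hinge+","hinge-","edge-","edge+","tabtip"]
tt=[T(188,402),T(308,360),T(350,478),T(233,520),T(85,432)]
ss=[S(260,155),S(175,212),S(88,148),S(180,90),S(341,62)]
P={}
for a,q,p in zip(n,tt,ss):
    P[a],e=tri(p,q);print(a,P[a],e)
tr=np.array([onz("top",T(*c),.02) for c in[(45,90),(210,25),(283,208),(118,272)]])
print(tr,tr.mean(0),np.linalg.norm(np.roll(tr,-1,0)-tr,axis=1))
trs=np.array([onz("scene",S(*c),.02) for c in[(400,312),(548,435),(408,548),(262,405)]]);print("scene tray",trs.mean(0))
bt=np.array([onz("top",T(*c),.07) for c in[(180,395),(315,350)]]);print("ears",bt)
h=(P["hinge+"]+P["hinge-"])/2;e=(P["edge+"]+P["edge-"])/2;print("h",h,"e",e)
x=tr.mean(0)[:2]-h[:2];print("tray dist",np.linalg.norm(x),"yaw",np.arctan2(x[1],x[0]))
v=h-e;print("len",np.linalg.norm(v),"yaw",np.arctan2(v[1],v[0]),"ang",np.arctan2(-v[2],np.linalg.norm(v[:2])))
w=P["hinge+"]-P["hinge-"];print("yaw hinge",np.arctan2(-w[0],w[1]),np.linalg.norm(w))
# wheel, other station, jar
for nm,c,z in[("wheel",(312,259),.03),("jar",(162,193),.075),("B flag hinge",(391,206),.07),("B edge",(391,236),.07),("Btab",(368,204),.1)]:print(nm,onz("top",c,z))
```

```text
hinge+ [0.5584 0.1688 0.0727] 0.0025522096704168706
hinge- [0.5826 0.1096 0.0698] 0.008908035221152183
edge- [0.5202 0.0841 0.0663] 0.004570150003249463
edge+ [0.4971 0.1441 0.0719] 0.00409636413210109
tabtip [0.5393 0.2172 0.1094] 0.006703876774060777
[[0.7375 0.2609 0.02  ]
 [0.7759 0.1699 0.02  ]
 [0.6722 0.1262 0.02  ]
 [0.6352 0.2165 0.02  ]] [0.7052 0.1934 0.02  ] [0.0988 0.1125 0.0976 0.1116]
scene tray [0.7152 0.1949 0.02  ]
ears [[0.5621 0.1723 0.07  ]
 [0.5868 0.1017 0.07  ]]
h [0.5705 0.1392 0.0713] e [0.5086 0.1141 0.0691]
tray dist 0.14518165007295808 yaw 0.3824554133980117
len 0.06681829317085854 yaw 0.3848888145276821 ang -0.03215944204987583
yaw hinge 0.3878747341436234 0.06395762396589443
wheel [0.4325 0.0092 0.03  ]
jar [0.6    0.4058 0.075 ]
B flag hinge [ 0.5736 -0.1975  0.07  ]
B edge [ 0.4949 -0.1968  0.07  ]
Btab [ 0.5746 -0.1341  0.1   ]
```

Measured station_a: origin about (0.572, 0.140), yaw about 0.385 rad, flag near 0. The sizes agree with those given: tray distance 145 mm, flag length 67 mm, tray 112 x 98 mm. The first move is to rise, shut the fingers and align the yaw.

Request:
servo_tool(series=[0,0,-0.142,0,0,-4,0,0,0,0,0,0,-4,0,0,0,0,0,0,-3,0,0,0,0,-3.73,3.08,0,0,0,0,0,-3.73,3.08,0,0,0,0,0,-3.73,3.08,0,0,0,0,0,-3.73,3.08,0,0,0,0,0,-3.73,3.08,0,0,0,0,0,-3.73,3.08,0,0,0,0,0,0,0,0,0])

```text
clock: 1.35
eef_pos: [0.3014, -0.3976, 0.3369]
eef_rot: [-0.193, 0.981, -0.0, 0.001]
contact_force: [-0.2, -0.7, -0.3]
grip_width: 0.011
```

Request:
servo_tool(series=[0,0,0,-3.6,3.17,0,0,0,0,0,-3.6,3.17,0,0,0,0,0,-3.6,3.17,0,0,0,0,0,-3.6,3.17,0,0,0,0,0,-3.6,3.17,0,0,0,0,0,-3.6,3.17,0,0,0,0,0,-3.6,3.17,0,0,0,0,0,0,0,0,0])

```text
clock: 2.35
eef_pos: [0.4516, -0.0979, 0.3359]
eef_rot: [-0.193, 0.981, 0.0, -0.001]
contact_force: [-0.7, -0.9, 0.5]
grip_width: 0.005
```

Request:
servo_tool(series=[0,0,0,-2.38,4.1,0,0,0,0,0,-2.38,4.1,0,0,0,0,0,-2.38,4.1,0,0,0,0,0,-2.38,4.1,0,0,0,0,0,-2.38,4.1,0,0,0,0,0,-2.38,4.1,0,0,0,0,0,0,0,0,0])

```text
clock: 3.22
eef_pos: [0.4911, 0.1833, 0.3355]
eef_rot: [-0.192, 0.981, -0.0, -0.001]
contact_force: [-1.1, -0.8, -0.9]
grip_width: -0.003
```

```bash
cat >> h.py <<'E'
from scipy.spatial.transform import Rotation as Ro
O=np.array([.572,.140,0]);A=.385
def st():
    o=arm.get_obs();M=Ro.from_euler("z",A).as_matrix()
    print("clock",round(o["clock"],2),"stand frame TCP mm",(M.T@(o["eef_pos"]-O)*1000).round(1),"F stand",(M.T@o["contact_force"]).round(1))
    R=Ro.from_quat(o["eef_rot"]).as_matrix();print("tool axes in stand\n",(M.T@R).round(3))
def snap(k):
    t=cv2.cvtColor(arm.grab_frame("top"),cv2.COLOR_RGB2BGR);s=cv2.cvtColor(arm.grab_frame("scene"),cv2.COLOR_RGB2BGR)
    a=cv2.resize(t[120:260,215:335],(400,467),interpolation=cv2.INTER_CUBIC);b=cv2.resize(s[120:260,295:415],(400,467),interpolation=cv2.INTER_CUBIC)
    cv2.imwrite(f"pics/{k}.png",np.hstack([a,b]));cv2.imwrite(f"pics/{k}_full.png",np.hstack([cv2.resize(t,(400,250)),cv2.resize(s,(400,250))]))
E
python3 -c "
from h import *
st();snap('a1')"
```

```text
clock 3.23 stand frame TCP mm [-58.7  70.5 335.5] F stand [-1.3 -0.3 -0.9]
tool axes in stand
 [[-1.    -0.001 -0.002]
 [-0.001  1.    -0.001]
 [ 0.002 -0.001 -1.   ]]
```

View pics/a1.png

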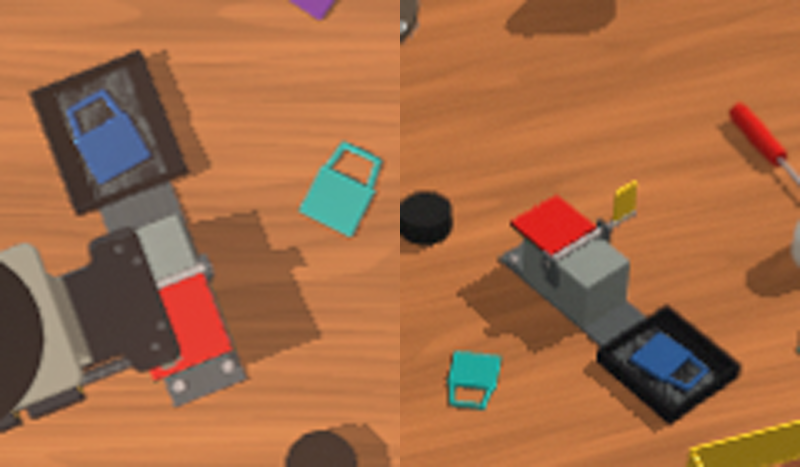

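The view is clear: flag flat, tab upright, tool axes aligned with the stand. Next I descend behind the tab.

Request:
servo_tool(series=[0,0,0,0,0,5,0,0,0,0,0,0,5,0,0,0,0,0,0,5,0,0,0,0,0,0,5,0,0,0,0,0,0,4,0,0,0,0,0,0,0,0])

```text
clock: 4.08
eef_pos: [0.4891, 0.1792, 0.0944]
eef_rot: [-0.19, 0.982, -0.001, -0.003]
contact_force: [-0.0, -0.3, 0.3]
grip_width: 0.006
```

```bash
python3 -c "
from h import *
st();snap('a2')"
```

```text
clock 4.08 stand frame TCP mm [-62.1  67.4  94.4] F stand [-0.1 -0.2  0.3]
tool axes in stand
 [[-1.     0.002 -0.006]
 [ 0.002  1.    -0.002]
 [ 0.006 -0.002 -1.   ]]
```

View pics/a2.png

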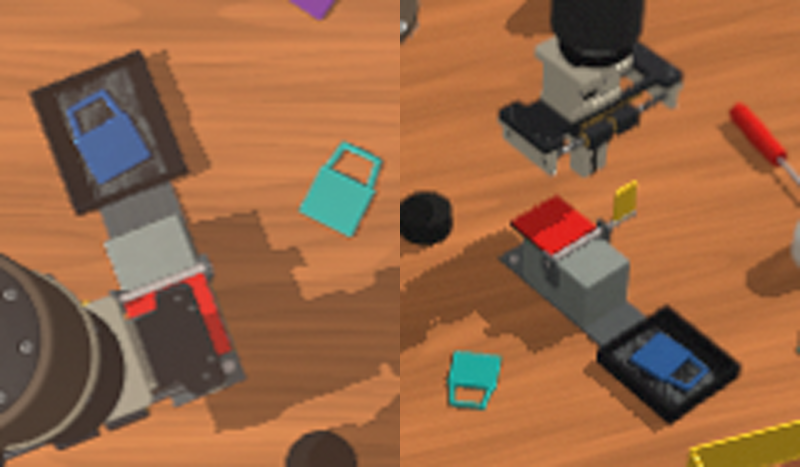

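The fingers are behind the tab and clear of the paddle. I'll push the tab towards +x.

Request:
servo_tool(series=[0,0,0,-1.3,0.1,0,0,0,0,0,-1.3,0.1,0,0,0,0,0,-1.3,0.1,0,0,0,0,0,-0.5,0,0,0,0,0,0,-0.5,0,0,0,0,0,0,-0.5,0,0,0,0,0,0,-0.5,0,0,0,0,0,0,-0.5,0,0,0,0,0,0,-0.5,0,0,0,0,0,0,0,0,0,0])

```text
clock: 5.42
eef_pos: [0.5543, 0.211, 0.0968]
eef_rot: [-0.191, 0.982, 0.0, 0.001]
contact_force: [-1.3, -0.9, -0.3]
grip_width: 0.007
```

```bash
python3 -c "
from h import *
st();snap('a3')"
```

```text
clock 5.42 stand frame TCP mm [10.2 72.4 96.8] F stand [-1.5 -0.3 -0.3]
tool axes in stand
 [[-1.     0.     0.001]
 [ 0.     1.    -0.   ]
 [-0.001 -0.    -1.   ]]
```

View pics/a3.png

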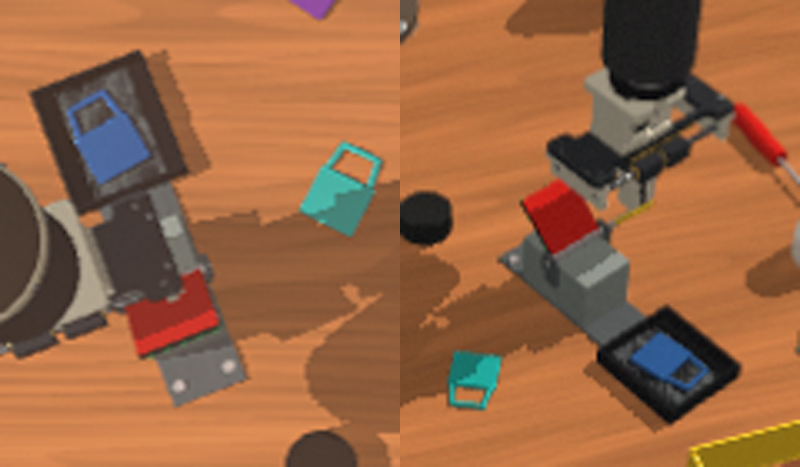

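The flag follows the tab and is at about 40°. I'll push on while descending a little.

Request:
servo_tool(series=[0,0,0,-0.45,0,0.15,0,0,0,0,-0.45,0,0.15,0,0,0,0,-0.45,0,0.15,0,0,0,0,-0.45,0,0.15,0,0,0,0,0,0,0,0])

```text
clock: 6.15
eef_pos: [0.5709, 0.2178, 0.0905]
eef_rot: [-0.191, 0.982, 0.0, 0.0]
contact_force: [-0.7, 0.5, 0.3]
grip_width: 0.008
```

```bash
python3 -c "
from h import *
st();snap('a4')"
```

```text
clock 6.15 stand frame TCP mm [28.2 72.5 90.5] F stand [-0.5  0.7  0.3]
tool axes in stand
 [[-1.     0.     0.001]
 [ 0.     1.     0.   ]
 [-0.001  0.    -1.   ]]
```

View pics/a4.png

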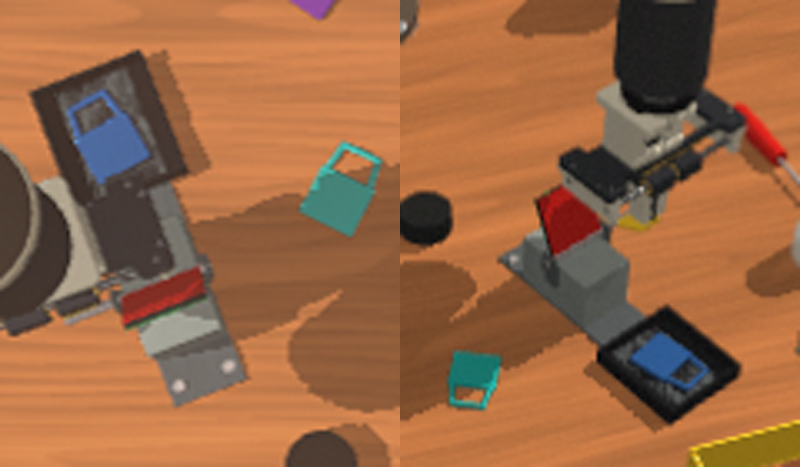

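Flag at about 60°, tab nearly horizontal. Now I lift, move behind the paddle and push it at mid width.

Request:
servo_tool(series=[0,0,0,0,0,-5,0,0,0,0,0,0,-5,0,0,0,0,3.5,-2.4,-1,0,0,0,0,3.5,-2.4,0,0,0,0,0,3.5,-2.4,0,0,0,0,0,0,0,0,0,0,0,0,0,0,4.7,0,0,0,0,0,0,4.7,0,0,0,0,0,0,0,0])

```text
clock: 7.38
eef_pos: [0.4983, 0.1106, 0.1041]
eef_rot: [-0.191, 0.982, -0.001, -0.003]
contact_force: [0.8, -0.3, -0.1]
grip_width: 0.004
```

```bash
python3 -c "
from h import *
st();snap('a5')"
```

```text
clock 7.38 stand frame TCP mm [-79.3   0.4 104.1] F stand [ 0.6 -0.6 -0.1]
tool axes in stand
 [[-1.     0.    -0.006]
 [ 0.     1.    -0.001]
 [ 0.006 -0.001 -1.   ]]
```

View pics/a5.png

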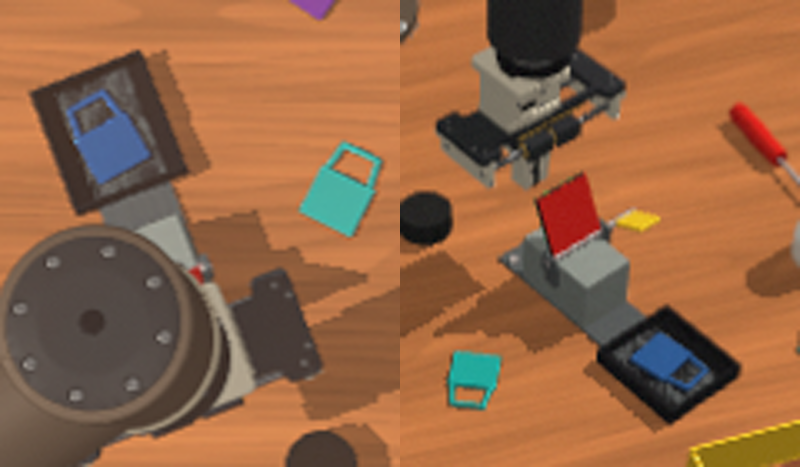

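The paddle stands at about 65° with the fingers behind it. I'll push it over.

Request:
servo_tool(series=[0,0,0,-1.5,0,0,0,0,0,0,-1.5,0,0,0,0,0,0,-1.5,0,0,0,0,0,0,-0.7,0,0,0,0,0,0,-0.7,0,0,0,0,0,0,-0.7,0,0,0,0,0,0,-0.7,0,0,0,0,0,0,-0.7,0,0,0,0,0,0,-0.7,0,0,0,0,0,0,0,0,0,0])

```text
clock: 8.72
eef_pos: [0.5813, 0.1443, 0.1066]
eef_rot: [-0.191, 0.982, 0.0, 0.0]
contact_force: [-0.9, -0.5, 0.5]
grip_width: 0.0
```

```bash
python3 -c "
from h import *
st();snap('a6')"
```

```text
clock 8.72 stand frame TCP mm [ 10.2   0.5 106.6] F stand [-1.  -0.2  0.5]
tool axes in stand
 [[-1.     0.     0.001]
 [ 0.     1.    -0.   ]
 [-0.001 -0.    -1.   ]]
```

View pics/a6.png

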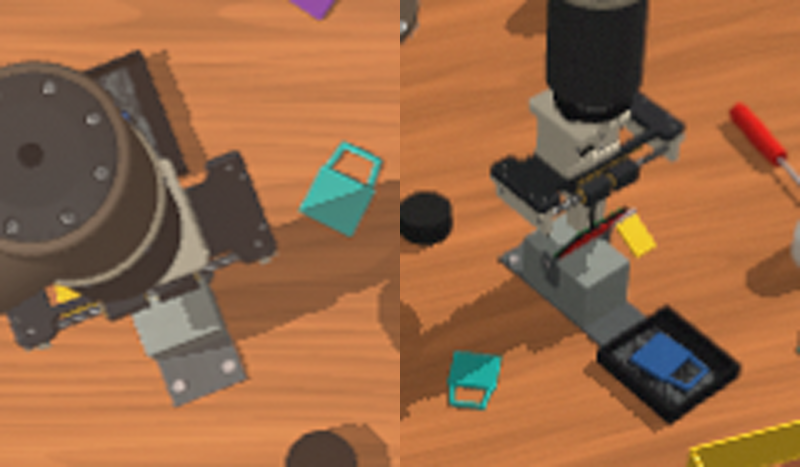

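The flag is past vertical, with its green face against the fingers. Now forward and down to lay it flat.

Request:
servo_tool(series=[0,0,0,-0.8,0,0.4,0,0,0,0,-0.8,0,0.4,0,0,0,0,-0.8,0,0.5,0,0,0,0,-0.8,0,0.5,0,0,0,0,-0.8,0,0.5,0,0,0,0,0,0,0.3,0,0,0,0,0,0,0.3,0,0,0,0,0,0,0.2,0,0,0,0,0,0,0,0])

```text
clock: 9.95
eef_pos: [0.6173, 0.1589, 0.0755]
eef_rot: [-0.191, 0.982, -0.0, -0.0]
contact_force: [-0.2, 0.2, 0.2]
grip_width: 0.002
```

```bash
python3 -c "
from h import *
st();snap('a7')"
```

```text
clock 9.95 stand frame TCP mm [49.   0.5 75.5] F stand [-0.2  0.3  0.2]
tool axes in stand
 [[-1.  0. -0.]
 [ 0.  1.  0.]
 [ 0.  0. -1.]]
```

View pics/a7.png

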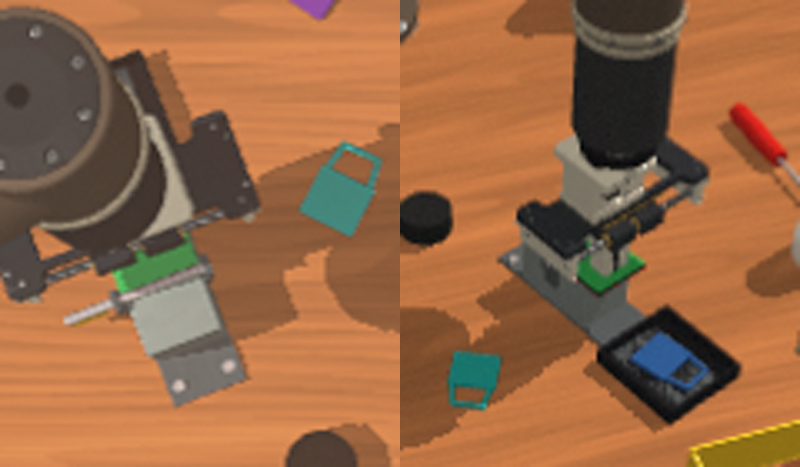

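The flag is nearly flat, green side up. I'll press down gently until contact force shows.

Request:
servo_tool(series=[0,0,0,0,0,0.2,0,0,0,0,0,0,0.2,0,0,0,0,0,0,0,0])

```text
clock: 10.42
eef_pos: [0.6175, 0.1589, 0.0727]
eef_rot: [-0.191, 0.982, -0.0, 0.0]
contact_force: [-4.3, -0.1, 8.8]
grip_width: 0.005
```

8.8 N upward is well above the 1–2 N it takes to turn the flag, so it is on its stop. I'll lift off and retreat.

Request:
servo_tool(series=[0,0,0,0,0,-2,0,0,0,0,0,0,-5,0,0,0,0,0,0,-5,0,0,0,0,0,0,-5,0,0,0,0,3,-5,-2,0,0,0,0,3,-5,0,0,0,0,0,3,-5,0,0,0,0,0,3,-4,0,0,0,0,0,3,-4,0,0,0,0,0,0,0,0,0])

```text
clock: 11.68
eef_pos: [0.5637, -0.1132, 0.2616]
eef_rot: [-0.189, 0.982, -0.0, -0.0]
contact_force: [0.2, -0.5, 0.3]
grip_width: 0.003
```

```bash
python3 -c "
from h import *
st();snap('a8')"
```

```text
clock 11.68 stand frame TCP mm [-102.8 -231.6  261.6] F stand [-0.  -0.6  0.3]
tool axes in stand
 [[-1.     0.004 -0.   ]
 [ 0.004  1.    -0.   ]
 [ 0.    -0.    -1.   ]]
```

View pics/a8.png

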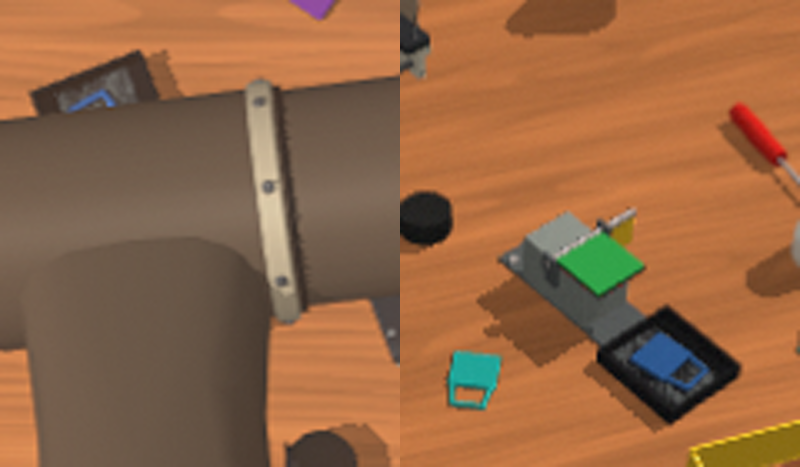

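View pics/a8_full.png

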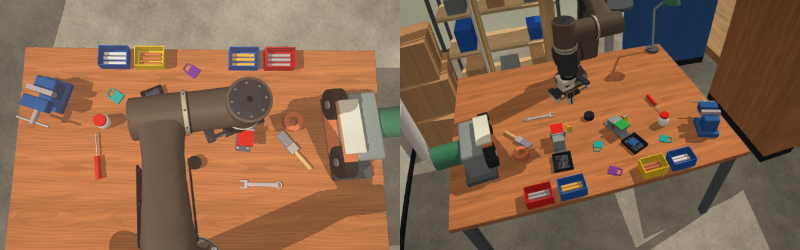

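The scene view shows the green face up and flat. Next is a numeric check of the flag's angle and of the other objects.

Run:
```python
from h import *
s=arm.grab_frame("scene");b=cv2.cvtColor(cv2.imread("pics/scene0.png"),cv2.COLOR_BGR2RGB)
i=s.astype(int);m=((i[...,1]>i[...,0]+50)&(i[...,1]>i[...,2]+50)).astype(np.uint8);m[:,:320]=0;m[:165]=0
c=max(cv2.findContours(m,0,2)[0],key=cv2.contourArea);print("green corners",cv2.approxPolyDP(c,2,True)[:,0].tolist())
M=Ro.from_euler("z",A).as_matrix()
for th in(np.pi,3.0,2.9):
    print(round(th,2),[proj("scene",O+[0,0,.07]+M@np.array([-r*np.cos(th)+.0035*np.sin(th),y,r*np.sin(th)-.0035*np.cos(th)])).round(1).tolist() for r in(.004,.07) for y in(-.033,.033)])
d=np.abs(i-b.astype(int)).max(2)>40
n,l,stt,_=cv2.connectedComponentsWithStats(d.astype(np.uint8))
print([x.tolist() for x in stt[1:] if x[4]>8])
def bl(im):
    q=im.astype(int);k=(q[...,2]>q[...,0]+40)&(q[...,2]>q[...,1]+25);k[:,:355]=0;k[:,398:]=0;k[:212]=0;k[245:]=0
    y,x=np.nonzero(k);return x.mean(),y.mean(),len(x)
print("bracket",bl(b),bl(s))
```

```text
green corners [[356, 190], [342, 197], [353, 207], [367, 200]]
3.14 [[340.5, 196.8], [354.6, 188.5], [353.2, 207.5], [367.4, 198.8]]
3.0 [[340.6, 196.8], [354.7, 188.4], [353.3, 205.5], [367.6, 196.8]]
2.9 [[340.6, 196.7], [354.8, 188.4], [353.2, 203.9], [367.5, 195.2]]
[[52, 0, 136, 138, 5843], [224, 0, 28, 37, 608], [254, 0, 104, 117, 3947], [341, 18, 17, 16, 205], [78, 25, 5, 3, 10], [244, 45, 9, 23, 102], [245, 68, 40, 19, 211], [243, 81, 37, 33, 252], [86, 102, 5, 3, 13], [86, 106, 8, 4, 24], [147, 119, 157, 90, 2427], [140, 121, 102, 67, 1121], [358, 175, 8, 12, 59], [328, 179, 26, 18, 261], [342, 186, 27, 23, 315], [86, 197, 8, 12, 50], [312, 199, 17, 18, 103], [122, 214, 103, 81, 2274], [84, 218, 10, 8, 61], [326, 220, 25, 10, 87], [116, 240, 16, 8, 68], [84, 305, 20, 8, 89], [0, 337, 3, 25, 47]]
bracket (np.float64(374.36516853932585), np.float64(227.2865168539326), 178) (np.float64(374.314606741573), np.float64(227.25842696629215), 178)
```

```bash
python3 -c "
from h import *
print(arm.get_obs()['joint_velocities'].round(3));print(arm.sign_off())"
```

```text
[0.019 0.003 0.003 0.    0.    0.002]
the job is handed in; nothing more can be done
None
```

I pushed the flag of the tray with the blue bracket over its hinge with the shut fingers. It now lies flat, green side up, and the job was handed in at about 12 s. I used the yellow tab to raise the flag to about 60°, then pushed the paddle over from behind and pressed it onto its stop, where the contact force read 8.8 N.

Last checks:
- **Flag:** its free-edge corners in the scene view match the projection for 3.14 rad to about 1 px. A 3.0 rad flag would sit about 2 px off. The corners at the hinge end were off by 1–2 px.
- **Bracket:** its blue patch moved less than 0.1 px between the first and last scene pictures.
- **Robot:** it was clear of everything above the bench, with a force reading below 1 N.
- **Other flag and loose things:** I saw them only by eye, looking in place in the last pictures. I didn't measure them, because the arm and its shadow spoiled the picture difference there. The arm reported no contact force near them.

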